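# Unstack the pile of samples onto their own stations

## Robot

A 6-joint arm with a two-finger parallel gripper is mounted at the origin on a cart in front of the work surface, level with it; the furniture and walls round the work are solid. World frame = base frame: x ahead of the robot, y to its left, z up, the work surface at z = 0. Lengths are in m, angles in rad, forces in N, time in s.
With the tool pointing down it reaches from about 0.3 to 0.875 m from the base axis. Payload 6.4 kg.
Tool frame: the origin (TCP) lies on the centre line of the jaws, within the pads' length; the fingertips stand 14 mm ahead of it and the grasp point (between the pads) lies 5 mm behind it; z points along the fingers, y is the line along which they close (so a half turn about z gives the same grasp; the last joint's range is limited). The gripper opens to 88 mm and grips with 3 to 60 N. Pads are 18 mm wide; open, the fingers measure 123 mm over their backs; the gripper's body (75 mm by 187 mm) begins 45 mm behind the grasp point.
Start: joints at [0.926, 0.181, 1.607, -0, 1.354, -0.206], TCP at [0.244, 0.521, 0.253] pointing down, gripper open.
Joint ranges: [-2.99, 2.99], [-0.89, 2.07], [0.3, 2.58], [-1.14, 4.28], [0, 2.63], [-3.12, 3.12]. Speed limits (rad/s): [2.57, 2.57, 3.01, 3.14, 3.14, 3.14].

## Interface

Orientations are given as a unit quaternion [x, y, z, w].
In Python, from plant import ctrl gives the robot as it stands. The module is installed in compiled form; this text tells all that it offers.
- The arm moves only by the shell command python3 -m jog 'ROWS' [FORCE]. ROWS is JSON, a list that holds one entry, the list of rows, each a list of 7 numbers: the turn, a rotation vector about the tool's x, y, z in rad, then the shift along the tool's x, y, z in mm, then the finger opening in mm, from 0 to 88.1. In form: [[[wx, wy, wz, dx, dy, dz, hand], ...]]. A call has 1 to 10 rows; each row shifts and turns the commanded pose from where the row before left it, along the tool's axes as they then stand; what a row does not reach is not made up. A row lasts 1/10 s, in which the tool goes at most 50 mm and 8.59 degrees, less where a joint would pass 70% of its speed; a pose out of reach is approached as far as the arm can. A call is refused whole if a number of a shift passes 50 or a number of a turn 0.15, either way. A call with a gripper value outside its range is refused whole. The fingers move at their own pace and stop on an object; FORCE is the grip in N (left out, the last holds). Time passes only in rows, so rows that do not move let the fingers close. It gives the time, the measured TCP pose, the force, the opening and the grip force at its end, in the units of the state.
- ctrl.state(): the state, without advancing time (a new reading comes with each control period).
- ctrl.grab_frame(name): name is "scene" or "side" or "wrist"; returns (picture, depth): 400x640x3 uint8, red, green, blue; 400x640 float32, m along the optical axis (not along the pixel's ray), 0 where there is no reading.
- ctrl.camera_params(name): a dict with "fx", "fy", "cx", "cy" (pixels), "extrinsics" (4x4, takes a point from world to camera coordinates); the wrist camera has in their place "hand_eye" (4x4, takes a point from camera to tool coordinates, whose origin is the TCP and whose axes are the flange's). Camera axes: x right, y up, looking along -z (the intrinsics and any distortion apply to the point x, -y, -z); pixel columns grow to the right and rows downward; lengths in m; the calibration is good to about 2 mm. A picture is of the moment at which its call begins: read the wrist's pose just before it. camera_params takes no time and is no camera call.
- ctrl.hand_in(): hands the job in; it is judged then, once.
Trained networks look in the newest picture that a camera, given by its name, has taken for a name from the list of things; names that differ only in an ending like _2 or _b are one class to them, and where a whole thing is asked for, a point or a joint stands for the part that bears it (a point fixed in the world has none). Each returns a list of dicts, best first, with "p" (0 to 1); they miss things now and then, are a little off and sometimes report something else, mostly with a low value. They report only what shows in the picture. A call takes as long as a camera call. They do not tell look-alikes from the thing itself.
- ctrl.look_for(camera, thing): "point" ([x, y, z] in m, in world coordinates, good to about 4 mm: the middle of the surface that is visible of it).
The state is a dict: "time_s": time; "joint_pos": joint angles; "joint_velocities": joint speeds; "joint_torque": joint torques, N m; "eef_pos": TCP position; "ee_rot": TCP orientation; "ft_force": force on the tool from outside, world axes, zero at the start; "moment": the same for the moment, N m; "width": finger opening in m; "gripper_force": force on a finger pad.
Only numpy, scipy, OpenCV 4.12 (cv2) and the standard library are available. Lean on these libraries where they do the work, as an engineer would, in place of code of your own. Each camera call takes 0.05 s, during which the arm holds its last target. There are 200 camera calls.

## Task

Take the pile of samples apart from the top down, one thing at a time, and set each straight on its own station before taking the next: the vial upright inside the ring of the small round stand, the test cassette centred lengthwise on the long narrow stage, the petri dish centred on the large round stage, and last the emptied grey carrier plate flat on the rectangular dock, lengthwise between its two end stops. Keep the vial upright and the dish level as you carry them, and leave the squeeze bottle and the little cup standing where they are.

Things in the scene. Friction and masses are not known exactly. Their poses are not given: they have to be found in the camera images.
- vial_center (a point): Top of the pile: small capped glass vial with brown contents and a white cap, 46 mm tall, loose, standing upright on the cassette. Body diameter 23 mm up to 28 mm from its foot, cap diameter 18 mm above that. The point is on its axis half-way up, 23 mm above its foot; z is its axis, up.
- cassette_center (a point): Second in the pile: white plastic test cassette, a flat bar 20 x 70 x 6 mm, loose, lying on the petri dish and overhanging it a little at both ends. The point is its centre, 3 mm above its underside; y along its 70 mm length, x across its 20 mm width, z up.
- dish_center (a point): Third in the pile: round petri dish with its lid on, 60 mm diameter, 15 mm tall, loose, lying on the carrier plate. The lower 4 mm are slightly narrower (56 mm). The point is its centre, 7.5 mm above its underside; z up along its axis.
- carrier_center (a point): Bottom of the pile: plain grey metal carrier plate 64 x 96 x 12 mm, loose, lying on the worktop. The point is its centre, 6 mm above its underside; y along its 96 mm length, x across its 64 mm width, z up.
- vial_stand_floor (a point): Station of the vial: small white round stand, fixed to the worktop, foot 56 mm in diameter, with an upstanding ring and a dark floor. The point is the centre of the floor inside the ring, 4 mm above the worktop; the ring is about 40 mm wide inside, 48 mm outside, and its rim is 10 mm above this floor. z up.
- cassette_stage_top (a point): Station of the cassette: long narrow aluminium raised bar on a grey foot, fixed. Its flat top is 32 x 92 mm, 15 mm above the worktop (foot 44 x 104 mm, 6 mm high). The point is the centre of the top; y along its length, z up.
- dish_stage_top (a point): Station of the dish: large round low grey stage with a thin dark ring line on top, fixed, 86 mm diameter, flat top (80 mm) 15 mm above the worktop. The point is the centre of the top; z up.
- dock_top (a point): Station of the carrier plate: rectangular grey dock, fixed, 80 x 126 mm, flat top 12 mm above the worktop, with a dark pad and a white end stop across each short end. The stops are 6 mm thick, rise 6 mm above the top and stand 114 mm apart inside; the long sides are open. The point is the centre of the flat top; y along its length, from stop to stop, z up.
- squeeze_bottle_center (a point): Bystander: white squeeze bottle with a white cap, 35 mm diameter, 66 mm tall, loose, standing among the stations. The point is on its axis half-way up, 33 mm above the worktop.
- cup_center (a point): Bystander: small empty white tapered cup, 35 mm wide, 36 mm tall, loose, in front of the instrument. The point is on its axis half-way up.
Things that resemble listed ones, but are neither listed nor needed, are in the scene too. Leave any yellow look-alike of the part that bears dish_stage_top alone.

How it is judged:
By the outcome, as a careful person would: the job done as asked, in the order asked, and still so for the second after the job is handed in, with the robot touching nothing.
It also fails if it takes over 115 s, if anything falls off the work surface, if the arm or the gripper's body presses on something with over 40 N, if the wrist force passes 120 N, or if a joint passes its speed limit or range.

## Working session

There is one attempt and no reset: what is moved stays moved. The work goes in short steps, Python scripts to look and compute and a shell command to move; the robot and the scene stay as the last step left them, time stands still between calls to the robot, and variables do not carry over. Pictures are saved under pics/ and viewed, at most 14 in all, crops included, and the job is handed in when it is done.

```bash
mkdir -p pics
cat > h.py <<'E'
import numpy as np, cv2
from plant import ctrl
from scipy.spatial.transform import Rotation as R
def T_cw(name, st=None):
    p=ctrl.camera_params(name)
    if name!="wrist": return p,np.linalg.inv(np.array(p["extrinsics"]))
    st=st or ctrl.state(); T=np.eye(4); T[:3,:3]=R.from_quat(st["ee_rot"]).as_matrix(); T[:3,3]=st["eef_pos"]
    return p,T@np.array(p["hand_eye"])
def grab(name,save=None):
    p,T=T_cw(name); rgb,d=ctrl.grab_frame(name)
    if save: cv2.imwrite(f"pics/{save}.png",rgb[:,:,::-1])
    v,u=np.mgrid[:400,:640]
    c=np.stack([(u-p["cx"])/p["fx"]*d,-(v-p["cy"])/p["fy"]*d,-d,np.ones_like(d)],-1)
    W=(c@T.T)[...,:3]; W[d==0]=np.nan
    return rgb,d,W
E
python3 - <<'E'
from h import *
print({k:np.round(v,3).tolist() if not isinstance(v,(float,int)) else v for k,v in ctrl.state().items()})
for n in("scene","side","wrist"):
    r,d,W=grab(n,n+"0"); np.save(n+"0.npy",W); print(n,{k:np.round(v,3).tolist() for k,v in ctrl.camera_params(n).items()})
    for t in "vial_center cassette_center dish_center carrier_center vial_stand_floor cassette_stage_top dish_stage_top dock_top squeeze_bottle_center cup_center".split():
        print(t,[(round(x["p"],2),np.round(x["point"],3).tolist()) for x in ctrl.look_for(n,t)[:3]])
E
```

```text
{'time_s': 0.0, 'joint_pos': [0.926, 0.182, 1.608, -0.0, 1.354, -0.206], 'joint_velocities': [0.001, -0.0, 0.001, 0.0, 0.0, 0.001], 'joint_torque': [0.001, -43.386, -34.186, 0.07, 0.039, -0.0], 'eef_pos': [0.244, 0.52, 0.252], 'ee_rot': [0.218, 0.976, -0.001, -0.0], 'ft_force': [0.389, 0.038, 0.642], 'moment': [0.009, 0.011, -0.03], 'gripper_force': 0.0, 'width': 0.08813883267917084}
scene {'fx': 404.955, 'fy': 404.955, 'cx': 320.882, 'cy': 194.186, 'extrinsics': [[0.431, -0.902, 0.015, -0.256], [0.456, 0.232, 0.859, -0.302], [-0.779, -0.364, 0.511, -0.766], [0.0, 0.0, 0.0, 1.0]]}
vial_center [(0.64, [0.456, -0.376, 0.062])]
cassette_center [(0.6, [0.456, -0.365, 0.029]), (0.35, [0.49, 0.235, 0.039])]
dish_center [(0.54, [0.439, -0.363, 0.028])]
carrier_center [(0.64, [0.44, -0.371, 0.014]), (0.52, [0.442, -0.362, 0.025])]
vial_stand_floor [(0.49, [0.578, 0.147, 0.003])]
cassette_stage_top [(0.65, [0.395, 0.124, 0.018]), (0.61, [0.365, 0.002, 0.026])]
dish_stage_top [(0.67, [0.569, 0.312, 0.013]), (0.6, [0.669, 0.238, 0.016])]
dock_top []
squeeze_bottle_center [(0.58, [0.442, -0.364,
[... 598 characters left out ...]
74, 0.231, 0.012]), (0.39, [0.458, -0.382, 0.069])]
dock_top [(0.62, [0.406, 0.33, 0.012])]
squeeze_bottle_center [(0.6, [0.499, 0.229, 0.04])]
cup_center [(0.72, [0.37, 0.003, 0.024])]
wrist {'fx': 297.632, 'fy': 297.632, 'cx': 321.661, 'cy': 200.017, 'hand_eye': [[0.001, 0.947, 0.322, 0.085], [1.0, -0.001, -0.001, 0.0], [-0.001, 0.322, -0.947, -0.131], [0.0, 0.0, 0.0, 1.0]]}
vial_center []
cassette_center []
dish_center []
carrier_center [(0.72, [0.54, 0.324, 0.009])]
vial_stand_floor []
cassette_stage_top []
dish_stage_top [(0.68, [0.54, 0.328, 0.011]), (0.28, [0.39, 0.356, 0.015])]
dock_top [(0.68, [0.39, 0.354, 0.017])]
squeeze_bottle_center [(0.88, [0.494, 0.248, 0.027])]
cup_center []
```

View pics/scene0.png

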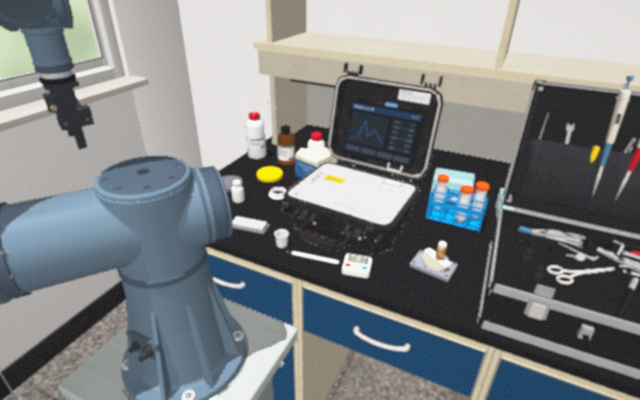

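View pics/side0.png

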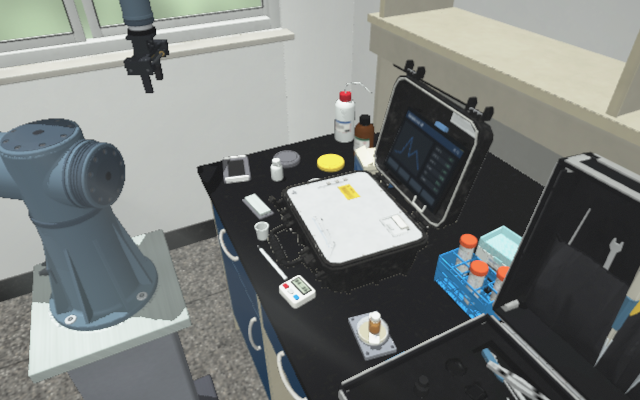

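The scene view shows the pile (carrier, dish, cassette, vial) at (437,260) px. The stations and bystanders:
- Cassette stage at (250,225), cup at (282,238), vial stand at (277,193), bottle at (237,190).
- Yellow look-alike at (269,174), to be left alone.
- The side view shows the dock at (236,168) and the grey dish stage at (287,158).

Possible confusions are the timer box (355,264), the white rod (313,257) and the brown bottle (286,150). By description, the wanted pile is the one at (437,260), and I'll check it close up.

```bash
cat >> h.py <<'E'
def plan(x,y,z,yaw_deg=None):
    "tool-frame shift in mm to world target, and turn wz (rad) to get tool-y yaw (mod 180)"
    st=ctrl.state(); M=R.from_quat(st["ee_rot"]).as_matrix()
    yaw=np.degrees(np.arctan2(M[1,1],M[0,1]))
    print("pos",np.round(st["eef_pos"],4),"yaw",round(yaw,1),"tilt",np.round(M[:2,2],4),"w",round(st["width"],4),"t",round(st["time_s"],1))
    print("shift",np.round(M.T@(np.array([x,y,z])-st["eef_pos"])*1e3,1))
    if yaw_deg is not None:
        d=(yaw_deg-yaw+90)%180-90; wz=-np.radians(d); M2=M@R.from_rotvec([0,0,wz]).as_matrix()
        print("turn wz",round(wz,3),"shift after turn",np.round(M2.T@(np.array([x,y,z])-st["eef_pos"])*1e3,1))
E
python3 - <<'E'
from h import *
P=np.concatenate([np.load(n+"0.npy").reshape(-1,3) for n in("scene","side")])
P=P[np.isfinite(P).all(1)]
xs=np.arange(.2,.95,.05); print("y\\x",np.round(xs,2))
for y in np.arange(.6,-.66,-.05):
    print(f"{y:5.2f}",*[f"{int(np.percentile(q,97)*1000):4d}" if len(q:=P[(abs(P[:,0]-x)<.025)&(abs(P[:,1]-y)<.025)&(P[:,2]<.6)&(P[:,2]>-.05)][:,2])>3 else "   ." for x in xs])
plan(.40,-.38,.25,135)
plan(.40,-.38,.25,90)
E
```

```text
y\x [0.2  0.25 0.3  0.35 0.4  0.45 0.5  0.55 0.6  0.65 0.7  0.75 0.8  0.85
 0.9 ]
 0.60    .  344  346    .    .    .    .    .    .    .    .    .    .    .    .
 0.55  511  357  346    .    .    .    .    .    .    .    .    .    .    .    .
 0.50  507  512  552    .    .    .    .    .    .    .    .    .    .    .    .
 0.45  345  553  560    .    .    .    .    .    .    .    .    .    .    .    .
 0.40  567  564    2    2   18   18    2    2    3    2    2  126  164    .  384
 0.35  574    .    2   13   14   14    2   18   17    2    2  132  190  203  492
 0.30    .    .    1   17   16   12    2   17   16    2   12    2    2  191  384
 0.25    .    .    3    3   17    2   65    2    1   17   17  103  138    .  384
 0.20    .    .    2    3   13    2   43    2    2   16   16   97  126    .  384
 0.15    .    .    1    2   16    2    1   13   14    1   87   96  112  115  384
 0.10    .    .    1    2   16    3    1    1    .    .   92   95   89  111  384
 0.05    .    .    1    2   69  104  105  105  105  105  228  326   83    1  385
-0.00    .    .    2   35  107  105  104  106 
[... 703 characters left out ...]
    1    0    0    0    0    0   76  118  117    0    0  384
-0.50    .    .  117  118  118  118  118  118  132  417  413  411   63   62  384
-0.55    .    .  130  128  137  139  108  112  126  418  413  411    .    .  384
-0.60    .    .  134  116  116  111  108  113  125  417  391    .    .    .  384
-0.65    .    .  116  115  111  111  110  110  351  419  393    .    .    .  384
pos [0.2443 0.5205 0.2527] yaw 64.9 tilt [-0.     -0.0001] w 0.0881 t 1.6
shift [-523.6 -749.1    2.7]
turn wz -1.224 shift after turn [ 526.7 -746.9    2.7]
pos [0.2443 0.5205 0.2527] yaw 64.9 tilt [-0.     -0.0001] w 0.0881 t 1.6
shift [-523.6 -749.1    2.7]
turn wz -0.439 shift after turn [-155.7 -900.5    2.7]
```

View pics/wrist0.png

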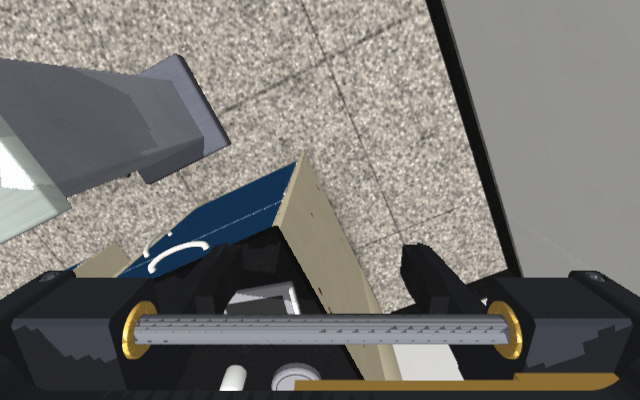

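The wrist view shows only floor and the bench edge, with the dock, bottle and dish stage at the bottom, partly hidden by the gripper. Now I go above the pile.

```bash
python3 -m jog '[[[0,0,-0.146,-11,-48,0,60],[0,0,-0.146,-11,-48,0,60],[0,0,-0.146,-11,-48,0,60],[0,0,0,-11,-48,0,60],[0,0,0,-11,-48,0,60],[0,0,0,-11,-48,0,60],[0,0,0,-11,-48,0,60],[0,0,0,-11,-48,0,60],[0,0,0,-11,-48,0,60],[0,0,0,-11,-48,0,60]]]' 20
python3 - <<'E'
from h import *
plan(.44,-.38,.25,90)
E
```

```text
time_s: 2.65
eef_pos: [0.309, 0.0379, 0.2533]
ee_rot: [0.003, 1.0, -0.0, 0.001]
ft_force: [0.8, 0.1, -0.2]
width: 0.0598
gripper_force: 0.0
pos [0.309  0.0379 0.2533] yaw 89.6 tilt [ 0.0024 -0.0005] w 0.0598 t 2.6
shift [-133.9 -417.     3.8]
turn wz -0.007 shift after turn [-131.  -417.9    3.8]
```

```bash
python3 -m jog '[[[0,0,0,-15,-45,0,60],[0,0,0,-15,-45,0,60],[0,0,0,-15,-45,0,60],[0,0,0,-15,-45,0,60],[0,0,0,-15,-45,0,60],[0,0,0,-15,-45,0,60],[0,0,0,-15,-45,0,60],[0,0,0,-15,-45,0,60],[0,0,0,-15,-45,0,60],[0,0,0,0,0,0,60]]]'
python3 - <<'E'
from h import *
plan(.44,-.38,.25,90)
r,d,W=grab("wrist","w1"); np.save("w1.npy",W)
for t in "vial_center cassette_center dish_center carrier_center".split():
    print(t,[(round(x["p"],2),np.round(x["point"],3).tolist()) for x in ctrl.look_for("wrist",t)[:3]])
E
```

```text
time_s: 3.65
eef_pos: [0.4412, -0.371, 0.2513]
ee_rot: [0.005, 1.0, -0.0, -0.0]
ft_force: [0.4, 0.6, 0.2]
width: 0.06
gripper_force: 0.0
pos [ 0.4412 -0.371   0.2513] yaw 89.4 tilt [-0.0008 -0.0003] w 0.06 t 3.6
shift [ 1.1 -9.   1.3]
turn wz -0.011 shift after turn [ 1.2 -9.   1.3]
vial_center [(0.65, [0.455, -0.376, 0.068])]
cassette_center [(0.57, [0.464, -0.363, 0.034]), (0.57, [0.371, -0.006, 0.02])]
dish_center [(0.78, [0.451, -0.364, 0.022]), (0.41, [0.372, -0.007, 0.019])]
carrier_center [(0.61, [0.449, -0.35, 0.015])]
```

View pics/w1.png

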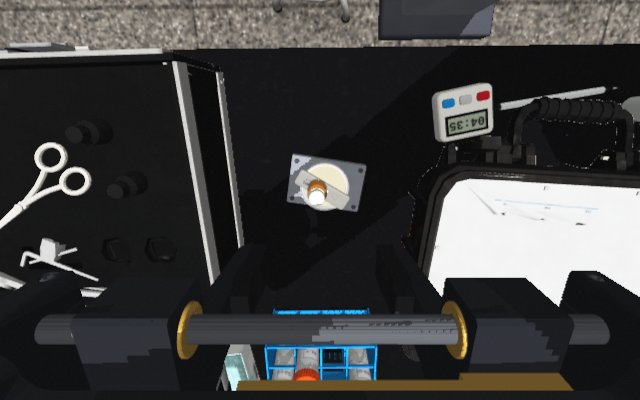

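The close view confirms the choice: the pile is at (326,183), with the vial cap at (317,197), the cassette running diagonally, the cream dish, and the carrier with its long side at about 10° to the image rows. The timer at (465,112) is a separate thing.

```bash
cat >> h.py <<'E'
def band(W,c,r,lo,hi):
    m=np.isfinite(W).all(-1)&(np.hypot(W[...,0]-c[0],W[...,1]-c[1])<r)&(W[...,2]>lo)&(W[...,2]<hi)
    return W[m]
def rect(P):
    (cx,cy),(a,b),t=cv2.minAreaRect((P[:,:2]*1e3).astype(np.float32))
    if a<b: a,b,t=b,a,t+90
    return f"n{len(P)} c=({cx:.1f},{cy:.1f}) L{a:.1f} W{b:.1f} longdir={t%180:.1f}deg z={np.median(P[:,2])*1e3:.1f}"
def circ(P):
    (cx,cy),r=cv2.minEnclosingCircle((P[:,:2]*1e3).astype(np.float32)); return f"n{len(P)} c=({cx:.1f},{cy:.1f}) r{r:.1f} z={np.median(P[:,2])*1e3:.1f}"
E
python3 - <<'E'
from h import *
W=np.load("w1.npy"); c=(.447,-.372)
for lo,hi in((.004,.02),(.0205,.0298),(.0302,.04),(.04,.1),(.072,.1)):
    P=band(W,c,.075,lo,hi); print(lo,hi,rect(P),circ(P))
Z=W[...,2]*1e3
print(np.round(Z[150:215:5,285:375:6]).astype(int))
E
```

```text
0.004 0.02 n1619 c=(461.2,-365.4) L96.2 W64.2 longdir=81.0deg z=10.8 n1619 c=(461.0,-365.8) r56.1 z=10.8
0.0205 0.0298 n952 c=(461.2,-367.5) L61.0 W60.6 longdir=16.8deg z=25.7 n952 c=(462.9,-370.0) r35.4 z=25.7
0.0302 0.04 n581 c=(462.2,-369.5) L69.9 W21.6 longdir=58.6deg z=31.6 n581 c=(462.7,-369.8) r35.7 z=31.6
0.04 0.1 n419 c=(457.0,-375.8) L22.9 W19.5 longdir=74.6deg z=71.4 n419 c=(458.3,-376.1) r11.5 z=71.4
0.072 0.1 n207 c=(458.4,-376.2) L16.8 W16.7 longdir=136.4deg z=77.4 n207 c=(458.5,-376.3) r8.9 z=77.4
[[                  -2                   -1                   -1
                    -1                   -2                    0
                    -1                   -1                    0
                    -2                   -2                   -2
                    -3                   -2                   -1]
 [                  -2                    0                    8
                     2                    1                    0
                     0                   -1                   -1
                    -1                   -1                  
[... 3016 characters left out ...]
        -2                   -1                   -1
                     0                   26                   78
                    26                   25                   31
                    32                   31                    9
                    10                   -3                    0]
 [                  -2                   -1                   -1
                    -1                   -1                    1
                    24                   25                    0
                    -2                   11                   11
                    10                   -2                   -1]]<stdin>:6: RuntimeWarning: invalid value encountered in cast
```

```bash
python3 -m jog '[[[0,0,0.15,0,0,0,45],[0,0,0.15,0,0,0,45],[0,0,0.15,0,0,0,45],[0,0,0.15,0,0,0,45],[0,0,0.15,0,0,0,45],[0,0,0.15,0,0,0,45],[0,0,0.15,0,0,0,45],[0,0,0.15,0,0,0,45],[0,0,0.15,0,0,0,45],[0,0,0.15,0,0,0,45]]]' >/dev/null
python3 - <<'E'
from h import *
plan(.4585,-.3762,.060,0)
P=np.concatenate([np.load(n+"0.npy").reshape(-1,3) for n in("scene","side")])[None]
for n,c,r,lo,hi in(("stand",(.578,.147),.04,.004,.03),("cst",(.397,.12),.07,.0115,.03),("cstfoot",(.397,.12),.07,.004,.03),("dish",(.569,.31),.06,.012,.03),("dock",(.405,.33),.09,.006,.03),("bottle",(.495,.235),.04,.01,.08)):
    Q=band(P,c,r,lo,hi); print(n,rect(Q),circ(Q))
E
```

```text
pos [ 0.4411 -0.3648  0.2538] yaw 3.4 tilt [ 0.0009 -0.001 ] w 0.0453 t 4.9
shift [-12.2  16.5 193.8]
turn wz 0.059 shift after turn [-11.2  17.2 193.8]
stand n104 c=(584.3,150.0) L53.5 W45.3 longdir=6.7deg z=9.7 n104 c=(583.1,147.0) r28.7 z=9.7
cst n483 c=(399.5,130.8) L97.9 W37.0 longdir=98.1deg z=14.1 n483 c=(401.4,131.0) r49.1 z=14.1
cstfoot n731 c=(400.3,123.8) L111.9 W47.3 longdir=95.7deg z=13.2 n731 c=(394.4,123.0) r58.6 z=13.2
dish n401 c=(566.1,320.7) L83.6 W80.2 longdir=39.4deg z=14.9 n401 c=(566.6,320.9) r43.9 z=14.9
dock n643 c=(402.9,334.2) L131.6 W79.6 longdir=75.9deg z=12.3 n643 c=(402.6,333.7) r73.5 z=12.3
bottle n408 c=(498.5,234.5) L35.7 W30.3 longdir=155.8deg z=40.7 n408 c=(499.2,237.0) r18.3 z=40.7
```

```bash
python3 -m jog '[[[0,0,0.059,0,0,0,45],[0,0,0,-11.2,17.2,30,45],[0,0,0,0,0,40,45],[0,0,0,0,0,40,45],[0,0,0,0,0,40,45],[0,0,0,0,0,20,45],[0,0,0,0,0,0,45]]]'
python3 - <<'E'
from h import *
plan(.4585,-.3762,.060,0)
E
```

```text
time_s: 5.6
eef_pos: [0.4567, -0.3741, 0.0801]
ee_rot: [0.705, 0.709, 0.0, -0.003]
ft_force: [-0.9, 0.6, -0.3]
width: 0.0448
gripper_force: 0.0
pos [ 0.4567 -0.3741  0.0801] yaw 0.3 tilt [-0.0038  0.0047] w 0.0448 t 5.6
shift [-2.2  1.9 20.1]
turn wz 0.006 shift after turn [-2.2  1.9 20.1]
```

```bash
python3 -m jog '[[[0,0,0,-2,2,10,45],[0,0,0,0,0,10,45],[0,0,0,0,0,0,30],[0,0,0,0,0,0,22],[0,0,0,0,0,0,18],[0,0,0,0,0,0,18],[0,0,0,0,0,0,18],[0,0,0,0,0,0,18]]]' 15
python3 - <<'E'
from h import *
st=ctrl.state(); print(st["gripper_force"],st["ft_force"])
plan(.582,.149,.25,0)
E
```

```text
time_s: 6.4
eef_pos: [0.4606, -0.3797, 0.0635]
ee_rot: [0.705, 0.709, -0.0, 0.001]
ft_force: [0.0, 0.3, 5.1]
width: 0.0222
gripper_force: 15.0
15.002228915691376 [0.03995017 0.30604667 5.05610529]
pos [ 0.4606 -0.3797  0.0635] yaw 0.3 tilt [ 0.0008 -0.0009] w 0.0222 t 6.4
shift [ 528.   124.  -186.9]
turn wz 0.005 shift after turn [ 528.6  121.6 -186.9]
```

```bash
python3 -m jog '[[[0,0,0,0,0,-4,18],[0,0,0,0,0,-20,18],[0,0,0,0,0,-45,18],[0,0,0,0,0,-50,18],[0,0,0,0,0,-45,18],[0,0,0,0,0,-15,18],[0,0,0,0,0,0,18]]]' 15
python3 - <<'E'
from h import *
st=ctrl.state(); print(st["gripper_force"],st["ft_force"])
plan(.582,.149,.25,0)
W=grab("wrist","w2")[2]
c=(.46,-.37)
for lo,hi in((.0205,.0298),(.0302,.04)):
    P=band(W,c,.075,lo,hi); print(lo,hi,rect(P),circ(P))
E
```

```text
time_s: 7.1
eef_pos: [0.4612, -0.3804, 0.2448]
ee_rot: [0.705, 0.709, -0.0, 0.003]
ft_force: [0.6, 0.1, -0.3]
width: 0.022
gripper_force: 15.0
14.999493062496185 [ 0.63394877  0.13661897 -0.32914892]
pos [ 0.4612 -0.3804  0.2448] yaw 0.3 tilt [ 0.0034 -0.0043] w 0.022 t 7.1
shift [528.8 123.3  -7.1]
turn wz 0.005 shift after turn [529.3 120.9  -7.1]
0.0205 0.0298 n1239 c=(460.4,-367.5) L60.7 W59.7 longdir=92.4deg z=25.6 n1239 c=(462.3,-367.9) r34.0 z=25.6
0.0302 0.04 n916 c=(462.6,-370.2) L69.5 W20.0 longdir=58.2deg z=31.5 n916 c=(461.9,-369.9) r35.1 z=31.5
```

```bash
python3 -m jog '[[[0,0,0,25,0,-2,18],[0,0,0,45,0,0,18],[0,0,0,50,0,0,18],[0,0,0,50,0,0,18],[0,0,0,50,0,0,18],[0,0,0,50,0,0,18],[0,0,0,50,0,0,18],[0,0,0,50,0,0,18],[0,0,0,48,10,0,18],[0,0,0,45,20,0,18]]]' 15 >/dev/null
python3 -m jog '[[[0,0,0,35,30,0,18],[0,0,0,10,30,0,18],[0,0,0,0,20,0,18],[0,0,0,0,0,0,18]]]' 15
python3 - <<'E'
from h import *
plan(.582,.149,.25,0)
W=grab("wrist","w3")[2]; np.save("w3.npy",W)
c=(.582,.149)
for lo,hi in((.004,.03),(.01,.03)):
    P=band(W,c,.045,lo,hi); print(lo,hi,rect(P),circ(P))
Q=band(W,(.67,.14),.07,.05,.2); print(len(Q), len(Q) and (Q.min(0),Q.max(0)))
E
```

```text
time_s: 8.55
eef_pos: [0.5679, 0.1295, 0.2399]
ee_rot: [0.705, 0.709, -0.002, -0.002]
ft_force: [-0.8, 0.1, -0.5]
width: 0.0224
gripper_force: 15.0
pos [0.5679 0.1295 0.2399] yaw 0.3 tilt [-0.0052 -0.0002] w 0.0224 t 8.6
shift [ 19.4  14.2 -10.1]
turn wz 0.005 shift after turn [ 19.5  14.  -10.1]
0.004 0.03 n496 c=(587.5,150.6) L51.5 W47.7 longdir=175.0deg z=12.0 n496 c=(586.3,149.3) r27.2 z=12.0
0.01 0.03 n334 c=(586.5,150.0) L46.2 W45.8 longdir=49.0deg z=12.6 n334 c=(586.7,149.7) r23.4 z=12.6
3402 (array([0.6974481 , 0.07588868, 0.05005507]), array([0.73974771, 0.15944679, 0.09582539]))
```

View pics/w3.png

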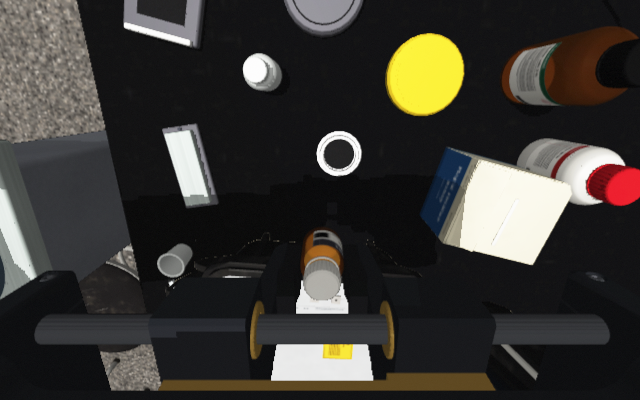

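The wrist view shows:
- Vial stand ring at (339,154) px.
- Bottle at (262,72), yellow disc at (425,74), grey dish stage at (324,10).
- Cassette stage at (190,165), cup at (174,262), dock corner at (165,20).
- Box at (500,205).
- The held vial, upright, at (322,262).

```bash
python3 -m jog '[[[0,0,0,9,9,0,18],[0,0,0,9,9,10,18],[0,0,0,0,0,35,18],[0,0,0,0,0,40,18],[0,0,0,0,0,40,18],[0,0,0,0,0,30,18],[0,0,0,0,0,10,18],[0,0,0,0,0,0,18]]]' 15
python3 - <<'E'
from h import *
plan(.5865,.147,.0355,0)
W=grab("wrist","w4")[2]
c=(.5865,.149)
P=band(W,c,.045,.009,.03); print(rect(P),circ(P))
for lo,hi in((.055,.09),(.092,.12)):
    P=band(W,(.5865,.147),.02,lo,hi); print(len(P),rect(P),circ(P))
W=np.load("w3.npy")
for lo in(.012,.004):
  P=band(W,(.4,.12),.075,lo,.03); print(rect(P))
E
```

```text
time_s: 9.4
eef_pos: [0.5843, 0.1472, 0.0773]
ee_rot: [0.706, 0.709, -0.001, -0.001]
ft_force: [0.0, -0.4, 0.6]
width: 0.0226
gripper_force: 15.0
pos [0.5843 0.1472 0.0773] yaw 0.2 tilt [-0.0037 -0.0001] w 0.0226 t 9.4
shift [-0.2  2.4 41.7]
turn wz 0.004 shift after turn [-0.2  2.4 41.7]
n789 c=(587.2,153.3) L46.6 W40.0 longdir=173.4deg z=12.3 n789 c=(586.7,150.0) r23.5 z=12.3
2731 n2731 c=(586.3,150.5) L34.8 W24.4 longdir=0.3deg z=76.8 n2731 c=(586.4,150.2) r18.6 z=76.8
1270 n1270 c=(587.8,152.7) L38.7 W21.1 longdir=161.4deg z=106.1 n1270 c=(586.4,147.6) r19.8 z=106.1
n1896 c=(401.2,130.8) L91.9 W32.6 longdir=98.5deg z=13.8
n2651 c=(401.6,131.1) L103.6 W43.9 longdir=98.3deg z=13.4
```

View pics/w4.png

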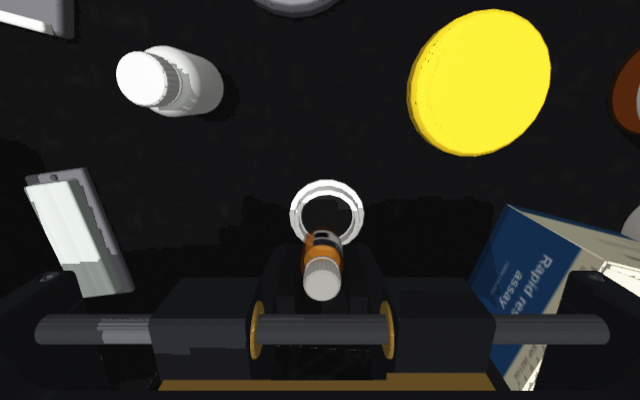

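The vial hangs upright at (322,265), just over the stand ring at (326,212).

```bash
python3 -m jog '[[[0,0,0,0,1,15,18],[0,0,0,0,1,12,18],[0,0,0,0,0,8,18],[0,0,0,0,0,3,18],[0,0,0,0,0,0,18]]]' 15
python3 -m jog '[[[0,0,0,0,0,2,18],[0,0,0,0,0,1,18],[0,0,0,0,0,0,18]]]' 15
```

```text
time_s: 9.95
eef_pos: [0.5874, 0.1472, 0.0401]
ee_rot: [0.706, 0.709, -0.0, -0.0]
ft_force: [0.1, 0.2, -0.2]
width: 0.022
gripper_force: 15.0
time_s: 10.25
eef_pos: [0.588, 0.1473, 0.038]
ee_rot: [0.705, 0.709, 0.0, 0.0]
ft_force: [0.1, -0.3, 0.5]
width: 0.0223
gripper_force: 15.0
```

```bash
python3 -m jog '[[[0,0,0,0,0,1.5,18],[0,0,0,0,0,0,18]]]' 15
python3 -m jog '[[[0,0,0,0,0,1.5,18],[0,0,0,0,0,0,18]]]' 15
python3 -m jog '[[[0,0,0,0,0,1.5,18],[0,0,0,0,0,0,18]]]' 15
```

```text
time_s: 10.45
eef_pos: [0.5878, 0.1473, 0.0363]
ee_rot: [0.706, 0.709, -0.0, -0.0]
ft_force: [0.2, -0.3, 0.2]
width: 0.0225
gripper_force: 15.0
time_s: 10.65
eef_pos: [0.5879, 0.1473, 0.0348]
ee_rot: [0.706, 0.709, 0.0, 0.0]
ft_force: [-0.1, -0.5, -0.2]
width: 0.0224
gripper_force: 15.0
time_s: 10.85
eef_pos: [0.588, 0.1473, 0.0346]
ee_rot: [0.705, 0.709, -0.0, 0.0]
ft_force: [-4.6, 0.0, 10.1]
width: 0.0223
gripper_force: 15.0
```

```bash
python3 -m jog '[[[0,0,0,0,0,-1.2,18],[0,0,0,0,0,0,24],[0,0,0,0,0,0,32],[0,0,0,0,0,0,40],[0,0,0,0,0,0,45],[0,0,0,0,0,-10,45],[0,0,0,0,0,-40,45],[0,0,0,0,0,-50,45],[0,0,0,0,0,-50,45],[0,0,0,0,0,-50,45]]]' 15
python3 - <<'E'
from h import *
plan(.4625,-.370,.25,-31.5)
W=grab("wrist","w5")[2]
P=band(W,(.5865,.149),.045,.009,.03); print(rect(P),circ(P))
P=band(W,(.5865,.149),.02,.043,.07); print(rect(P),circ(P))
E
```

```text
time_s: 11.85
eef_pos: [0.5875, 0.1473, 0.2373]
ee_rot: [0.705, 0.709, 0.0, 0.0]
ft_force: [1.3, 1.0, -0.3]
width: 0.0452
gripper_force: 0.0
pos [0.5875 0.1473 0.2373] yaw 0.3 tilt [0.0005 0.0001] w 0.0452 t 11.8
shift [-516.7 -127.4  -12.8]
turn wz 0.554 shift after turn [-506.4  163.7  -12.8]
n414 c=(586.9,150.0) L46.0 W45.5 longdir=89.6deg z=12.6 n414 c=(587.0,149.8) r23.8 z=12.6
n198 c=(587.2,150.8) L16.8 W16.2 longdir=135.7deg z=48.4 n198 c=(587.0,150.5) r8.7 z=48.4
```

The vial stands upright, within 1 mm of the stand's centre. Next, the cassette.

```bash
python3 -m jog '[[[0,0,0,-20,-40,-6,45],[0,0,0,-30,-40,-6,45],[0,0,0,-40,-30,0,45],[0,0,0,-46,-17,0,45],[0,0,0,-50,0,0,45],[0,0,0,-50,0,0,45],[0,0,0,-50,0,0,45],[0,0,0,-50,0,0,45],[0,0,0,-50,0,0,45],[0,0,0,-50,0,0,45]]]' >/dev/null
python3 -m jog '[[[0,0,0,-45,0,0,45],[0,0,0,-36,0,0,45],[0,0,0.138,0,0,0,45],[0,0,0.138,0,0,0,45],[0,0,0.138,0,0,0,45],[0,0,0.138,0,0,0,45],[0,0,0,0,0,0,45]]]'
python3 - <<'E'
from h import *
W=grab("wrist","w6")[2]
c=(.46,-.37)
for lo,hi in((.004,.02),(.0205,.0298),(.0302,.04)):
    P=band(W,c,.075,lo,hi); print(lo,hi,rect(P),circ(P))
plan(.4625,-.370,.0425,-31.7)
E
```

```text
time_s: 13.6
eef_pos: [0.4634, -0.3701, 0.2469]
ee_rot: [0.872, 0.489, 0.0, 0.0]
ft_force: [-1.0, -0.3, -0.2]
width: 0.0448
gripper_force: 0.0
0.004 0.02 n1711 c=(460.5,-365.8) L96.2 W64.0 longdir=80.7deg z=10.8 n1711 c=(460.6,-365.8) r56.5 z=10.8
0.0205 0.0298 n1198 c=(460.5,-367.4) L60.9 W60.4 longdir=7.7deg z=25.7 n1198 c=(461.6,-366.1) r32.1 z=25.7
0.0302 0.04 n860 c=(462.8,-370.2) L69.0 W19.1 longdir=58.2deg z=31.6 n860 c=(462.6,-370.1) r35.2 z=31.6
pos [ 0.4635 -0.3701  0.2468] yaw -31.2 tilt [ 0.0003 -0.0003] w 0.0451 t 13.7
shift [ -0.4  -1.  204.3]
turn wz 0.009 shift after turn [ -0.4  -1.  204.3]
```

```bash
python3 -m jog '[[[0,0,0,0,-1,30,45],[0,0,0,0,0,45,45],[0,0,0,0,0,45,45],[0,0,0,0,0,45,45],[0,0,0,0,0,25,45],[0,0,0,0,0,6,45],[0,0,0,0,0,0,45]]]'
python3 - <<'E'
from h import *
plan(.4627,-.370,.0427,-31.7)
E
```

```text
time_s: 14.35
eef_pos: [0.4624, -0.3693, 0.0501]
ee_rot: [0.871, 0.491, -0.0, -0.001]
ft_force: [0.4, -0.9, -0.9]
width: 0.0449
gripper_force: 0.0
pos [ 0.4624 -0.3693  0.0501] yaw -31.2 tilt [-0.0009  0.0011] w 0.0449 t 14.3
shift [-0.5  0.6  7.4]
turn wz 0.008 shift after turn [-0.5  0.6  7.4]
```

```bash
python3 -m jog '[[[0,0,0.008,0,0,5,45],[0,0,0,0,0,2.2,35],[0,0,0,0,0,0,28],[0,0,0,0,0,0,22],[0,0,0,0,0,0,17],[0,0,0,0,0,0,17],[0,0,0,0,0,0,17]]]' 15
python3 -m jog '[[[0,0,0,0,0,-3,17],[0,0,0,0,0,-10,17],[0,0,0,0,0,-40,17],[0,0,0,0,0,-50,17],[0,0,0,0,0,-50,17],[0,0,0,0,0,-35,17],[0,0,0,0,0,0,17]]]' 15
python3 - <<'E'
from h import *
W=grab("wrist","w7")[2]
c=(.46,-.37)
for lo,hi in((.004,.02),(.0205,.0298),(.0302,.04)):
    P=band(W,c,.075,lo,hi); print(lo,hi,len(P)>9 and (rect(P),circ(P)))
plan(.4014,.131,.23,8.4)
E
```

```text
time_s: 15.05
eef_pos: [0.463, -0.3699, 0.044]
ee_rot: [0.874, 0.486, 0.0, 0.001]
ft_force: [-0.7, 0.3, 5.4]
width: 0.0195
gripper_force: 15.0
time_s: 15.75
eef_pos: [0.4648, -0.372, 0.2387]
ee_rot: [0.874, 0.486, 0.001, 0.006]
ft_force: [-0.0, -0.1, 0.7]
width: 0.0195
gripper_force: 15.0
0.004 0.02 ('n1734 c=(460.5,-365.9) L96.5 W64.0 longdir=80.7deg z=10.8', 'n1734 c=(461.2,-365.6) r56.1 z=10.8')
0.0205 0.0298 ('n2062 c=(460.8,-367.3) L60.5 W60.0 longdir=146.0deg z=25.6', 'n2062 c=(460.7,-367.8) r30.7 z=25.6')
0.0302 0.04 False
pos [ 0.4637 -0.3708  0.2351] yaw -31.8 tilt [ 0.0043 -0.0052] w 0.0196 t 15.8
shift [ 393.5 -317.5    2.3]
turn wz -0.702 shift after turn [505.5  11.6   2.3]
```

View pics/w7.png

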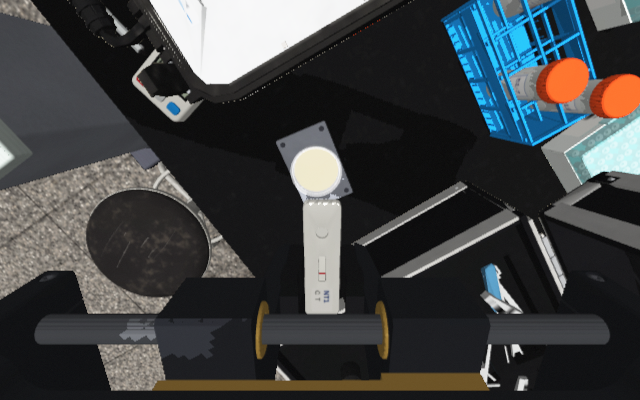

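The cassette is held level and in line with the fingers at (322,255). The dish at (316,170) and the carrier are undisturbed.

```bash
python3 -m jog '[[[0,0,-0.14,0,0,0,17],[0,0,-0.14,0,0,0,17],[0,0,-0.14,0,0,0,17],[0,0,-0.14,0,0,0,17],[0,0,-0.14,0,0,0,17],[0,0,0,30,2,0,17],[0,0,0,50,2,0,17],[0,0,0,50,2,0,17],[0,0,0,50,2,0,17],[0,0,0,50,2,0,17]]]' >/dev/null
python3 -m jog '[[[0,0,0,50,2,0,17],[0,0,0,50,0,0,17],[0,0,0,50,0,0,17],[0,0,0,50,0,0,17],[0,0,0,45,0,0,17],[0,0,0,25,0,0,17],[0,0,0,0,0,0,17]]]'
python3 - <<'E'
from h import *
plan(.4014,.131,.05,8.4)
W=grab("wrist","w8")[2]; np.save("w8.npy",W); st=ctrl.state()
for lo in(.012,.004):
  P=band(W,(.401,.131),.075,lo,.03); print(rect(P))
P=band(W,st["eef_pos"][:2],.06,.2,.26);print(rect(P))
# held bar in the tool frame
M=R.from_quat(st["ee_rot"]).as_matrix(); Q=(W.reshape(-1,3)-st["eef_pos"])@M
Q=Q[np.isfinite(Q).all(1)&(abs(Q[:,1])<.016)&(abs(Q[:,2]-.009)<.012)&(abs(Q[:,0])<.05)]
print(len(Q),np.percentile(Q,[1,10,50,90,99],axis=0).round(4))
E
```

```text
time_s: 17.5
eef_pos: [0.4005, 0.1292, 0.2296]
ee_rot: [0.652, 0.758, -0.001, -0.001]
ft_force: [0.5, -0.1, -0.1]
width: 0.0193
gripper_force: 15.0
pos [0.4005 0.1292 0.2296] yaw 8.5 tilt [-0.0034  0.0006] w 0.0193 t 17.5
shift [  1.4   1.7 179.6]
turn wz 0.003 shift after turn [  1.4   1.7 179.6]
n1747 c=(400.1,137.2) L79.0 W31.9 longdir=98.4deg z=13.7
n2399 c=(400.1,136.8) L91.4 W43.4 longdir=98.3deg z=13.4
n8267 c=(396.4,130.3) L70.0 W48.1 longdir=77.9deg z=218.1
4662 [[-0.031  -0.0146 -0.0019]
 [-0.0222 -0.0096  0.0112]
 [ 0.0095 -0.0006  0.0128]
 [ 0.0314  0.0083  0.0138]
 [ 0.0365  0.0146  0.0161]]
```

```bash
python3 -m jog '[[[0,0,0,1,1.5,30,17],[0,0,0,0,0,40,17],[0,0,0,0,0,40,17],[0,0,0,0,0,40,17],[0,0,0,0,0,25,17],[0,0,0,0,0,10,17],[0,0,0,0,0,0,17],[0,0,0,0,0,0,17]]]'
python3 - <<'E'
from h import *
plan(.4013,.131,.034,8.4)
E
```

```text
time_s: 18.35
eef_pos: [0.4046, 0.1274, 0.047]
ee_rot: [0.654, 0.756, 0.0, 0.0]
ft_force: [1.1, 0.8, 0.4]
width: 0.0191
gripper_force: 15.0
pos [0.4046 0.1274 0.047 ] yaw 8.2 tilt [ 0.0008 -0.0001] w 0.0191 t 18.4
shift [ 4.  -2.8 13. ]
turn wz -0.003 shift after turn [ 4.  -2.8 13. ]
```

```bash
python3 -m jog '[[[0,0,0,4,-2.8,5,17],[0,0,0,0,0,5,17],[0,0,0,0,0,2,17],[0,0,0,0,0,0,17]]]'
python3 - <<'E'
from h import *
plan(.4013,.131,.032,8.4)
E
```

```text
time_s: 18.75
eef_pos: [0.4004, 0.1316, 0.0342]
ee_rot: [0.654, 0.756, -0.0, 0.0]
ft_force: [-1.3, 0.0, -0.1]
width: 0.0197
gripper_force: 15.0
pos [0.4004 0.1316 0.0342] yaw 8.3 tilt [ 0. -0.] w 0.0197 t 18.8
shift [-0.7  0.8  2.2]
turn wz -0.002 shift after turn [-0.7  0.8  2.2]
```

```bash
python3 -m jog '[[[0,0,0,-0.5,0.5,1.2,17],[0,0,0,0,0,0,17]]]'
python3 -m jog '[[[0,0,0,0,0,1.2,17],[0,0,0,0,0,0,17]]]'
python3 -m jog '[[[0,0,0,0,0,1,17],[0,0,0,0,0,0,17]]]'
```

```text
time_s: 18.95
eef_pos: [0.4012, 0.1311, 0.0331]
ee_rot: [0.654, 0.756, 0.0, 0.0]
ft_force: [-0.1, 0.3, -0.1]
width: 0.0193
gripper_force: 15.0
time_s: 19.15
eef_pos: [0.4013, 0.1311, 0.0321]
ee_rot: [0.654, 0.756, 0.0, 0.0]
ft_force: [-0.3, 0.2, 3.0]
width: 0.0195
gripper_force: 15.0
time_s: 19.35
eef_pos: [0.4013, 0.1311, 0.0317]
ee_rot: [0.654, 0.756, -0.0, 0.0]
ft_force: [-3.6, -0.8, 14.1]
width: 0.0198
gripper_force: 15.0
```

Contact. Release and rise.

```bash
python3 -m jog '[[[0,0,0,0,0,-1.2,17],[0,0,0,0,0,0,22],[0,0,0,0,0,0,28],[0,0,0,0,0,0,36],[0,0,0,0,0,-10,45],[0,0,0,0,0,-40,60],[0,0,0,0,0,-50,80],[0,0,0,0,0,-50,80],[0,0,0,0,0,-50,80],[0,0,0,0,0,0,80]]]' 15
python3 - <<'E'
from h import *
W=grab("wrist","w9")[2]
P=band(W,(.4013,.131),.06,.0185,.03); print(rect(P))
P=band(W,(.4013,.131),.075,.004,.017); print(rect(P))
plan(.4608,-.3675,.23,-9.3)
for n,c,r,lo,hi in(("dish",(.567,.32),.06,.012,.03),("dock",(.403,.334),.09,.006,.03)):
    Q=band(W,c,r,lo,hi); print(n,len(Q)>9 and (rect(Q),circ(Q)))
E
```

```text
time_s: 20.35
eef_pos: [0.405, 0.1314, 0.2399]
ee_rot: [0.654, 0.756, 0.005, 0.005]
ft_force: [0.4, -0.6, -0.4]
width: 0.0797
gripper_force: 0.0
n865 c=(400.6,130.7) L69.7 W19.8 longdir=98.4deg z=19.7
n1646 c=(400.7,131.1) L102.7 W43.1 longdir=98.8deg z=12.7
pos [0.4033 0.1312 0.2364] yaw 8.3 tilt [0.0089 0.0003] w 0.0798 t 20.4
shift [-501.8  -15.1    6.7]
turn wz 0.307 shift after turn [-482.9  137.2    6.7]
dish ('n3946 c=(567.5,309.6) L83.5 W58.9 longdir=8.5deg z=14.1', 'n3946 c=(565.6,321.3) r41.9 z=14.1')
dock ('n3314 c=(396.3,302.7) L80.1 W56.8 longdir=166.3deg z=11.1', 'n3314 c=(396.8,303.4) r48.3 z=11.1')
```

```bash
python3 -m jog '[[[0,0,0,-30,-2,0,80],[0,0,0,-50,-2,0,80],[0,0,0,-50,-2,0,80],[0,0,0,-50,-2,0,80],[0,0,0,-50,-2,0,80],[0,0,0,-50,-2,0,80],[0,0,0,-50,-2,0,80],[0,0,0,-50,-1,0,80],[0,0,0,-50,0,0,80],[0,0,0,-45,0,0,80]]]' >/dev/null
python3 -m jog '[[[0,0,0,-25,0,5,80],[0,0,0,0,0,0,80]]]'
python3 - <<'E'
from h import *
plan(.4608,-.3674,.05,8.3)
W=grab("wrist","w10")[2]
P=band(W,(.4608,-.3674),.05,.0205,.03); print(rect(P),circ(P))
E
```

```text
time_s: 21.6
eef_pos: [0.457, -0.3679, 0.2243]
ee_rot: [0.655, 0.755, 0.0, -0.002]
ft_force: [-0.7, 0.4, 0.4]
width: 0.0798
gripper_force: 0.0
pos [ 0.457  -0.3679  0.2243] yaw 8.1 tilt [-0.0026  0.0024] w 0.0798 t 21.6
shift [ -0.5   4.3 174.3]
turn wz -0.004 shift after turn [ -0.5   4.3 174.3]
n2197 c=(460.9,-367.4) L60.6 W59.8 longdir=100.3deg z=25.6 n2197 c=(460.8,-367.8) r30.7 z=25.6
```

```bash
python3 -m jog '[[[0,0,0,0,4,20,80],[0,0,0,0,0,40,80],[0,0,0,0,0,40,80],[0,0,0,0,0,40,80],[0,0,0,0,0,25,80],[0,0,0,0,0,6,80],[0,0,0,0,0,0,80]]]'
python3 - <<'E'
from h import *
plan(.4608,-.3674,.030,8.3)
E
```

```text
time_s: 22.35
eef_pos: [0.4616, -0.3633, 0.0552]
ee_rot: [0.654, 0.757, 0.0, -0.001]
ft_force: [0.8, -0.4, 0.6]
width: 0.0802
gripper_force: 0.0
pos [ 0.4616 -0.3633  0.0552] yaw 8.3 tilt [-0.0019  0.0023] w 0.0802 t 22.4
shift [-4.  -1.4 25.2]
turn wz 0.001 shift after turn [-4.  -1.4 25.2]
```

```bash
python3 -m jog '[[[0,0,0,-4,-1.4,12,80],[0,0,0,0,0,10,80],[0,0,0,0,0,3.5,80],[0,0,0,0,0,0,80]]]'
python3 - <<'E'
from h import *
plan(.4608,-.3674,.029,8.3)
E
```

```text
time_s: 22.75
eef_pos: [0.4611, -0.369, 0.0301]
ee_rot: [0.654, 0.756, 0.0, -0.0]
ft_force: [-1.0, 0.5, 0.3]
width: 0.0799
gripper_force: 0.0
pos [ 0.4611 -0.369   0.0301] yaw 8.3 tilt [-0.0005  0.0007] w 0.0799 t 22.8
shift [ 1.6 -0.1  1.1]
turn wz -0.0 shift after turn [ 1.6 -0.1  1.1]
```

```bash
python3 -m jog '[[[0,0,0,1.5,0,1,75],[0,0,0,0,0,0,68],[0,0,0,0,0,0,62],[0,0,0,0,0,0,57],[0,0,0,0,0,0,57],[0,0,0,0,0,0,57]]]' 15
python3 -m jog '[[[0,0,0,0,0,-3,57],[0,0,0,0,0,-10,57],[0,0,0,0,0,-30,57],[0,0,0,0,0,-50,57],[0,0,0,0,0,-50,57],[0,0,0,0,0,-40,57],[0,0,0,0,0,0,57]]]' 15
python3 - <<'E'
from h import *
W=grab("wrist","w11")[2]; st=ctrl.state()
P=band(W,(.4608,-.3674),.075,.004,.03); print(rect(P))
M=R.from_quat(st["ee_rot"]).as_matrix(); Q=(W.reshape(-1,3)-st["eef_pos"])@M
Q=Q[np.isfinite(Q).all(1)&(abs(Q[:,1])<.024)&(abs(Q[:,2]-.006)<.02)&(abs(Q[:,0])<.05)]
print(len(Q),np.percentile(Q,[1,10,50,90,99],axis=0).round(4))
plan(.4608,.3207,.23,8.3)
plan(.5663,.3207,.23,8.3)
E
```

```text
time_s: 23.35
eef_pos: [0.4613, -0.3679, 0.0299]
ee_rot: [0.654, 0.756, -0.0, 0.0]
ft_force: [-0.2, 1.2, 2.2]
width: 0.0599
gripper_force: 15.0
time_s: 24.05
eef_pos: [0.4637, -0.3706, 0.2208]
ee_rot: [0.654, 0.756, -0.001, 0.007]
ft_force: [0.6, -1.2, -0.2]
width: 0.06
gripper_force: 15.0
n4356 c=(461.0,-365.8) L95.8 W64.1 longdir=80.7deg z=10.7
8765 [[-0.0272 -0.0233 -0.0005]
 [-0.0203 -0.0181  0.0001]
 [ 0.0036  0.0003  0.0008]
 [ 0.0243  0.0183  0.0018]
 [ 0.029   0.0234  0.01  ]]
pos [ 0.4625 -0.3693  0.2171] yaw 8.3 tilt [ 0.0051 -0.0062] w 0.0602 t 24.1
shift [683.   97.8 -17.1]
turn wz -0.0 shift after turn [682.9  97.9 -17.1]
pos [ 0.4625 -0.3693  0.2171] yaw 8.3 tilt [ 0.0051 -0.0062] w 0.0602 t 24.1
shift [667.8 202.2 -16.6]
turn wz -0.0 shift after turn [667.7 202.3 -16.6]
```

View pics/w11.png

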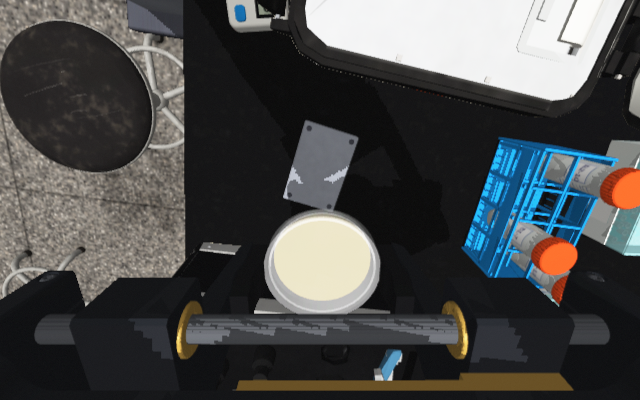

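The dish is held level at (322,262), and the carrier is left bare at (320,165).

```bash
python3 -m jog '[[[0,0,0,20,0,-10,57],[0,0,0,35,0,-6,57],[0,0,0,48,0,0,57],[0,0,0,50,0,0,57],[0,0,0,50,0,0,57],[0,0,0,50,0,0,57],[0,0,0,50,0,0,57],[0,0,0,50,0,0,57],[0,0,0,47,15,0,57],[0,0,0,43,25,0,57]]]' >/dev/null
python3 -m jog '[[[0,0,0,43,25,0,57],[0,0,0,43,25,0,57],[0,0,0,43,25,0,57],[0,0,0,35,30,0,57],[0,0,0,25,25,0,57],[0,0,0,15,15,0,57],[0,0,0,0,0,0,57],[0,0,0,0,0,0,57]]]'
python3 - <<'E'
from h import *
W=grab("wrist","w12")[2]; np.save("w12.npy",W)
Q=band(W,(.566,.3207),.06,.011,.03); print("stage",len(Q)>9 and (rect(Q),circ(Q)))
Q=band(W,(.403,.334),.09,.006,.03); print("dock",len(Q)>9 and (rect(Q),circ(Q)))
plan(.5663,.3207,.06,8.3)
E
```

```text
time_s: 25.9
eef_pos: [0.5499, 0.2988, 0.2267]
ee_rot: [0.654, 0.757, -0.002, -0.001]
ft_force: [0.1, -1.0, -0.9]
width: 0.0603
gripper_force: 15.0
stage ('n3960 c=(566.4,322.1) L83.2 W83.1 longdir=137.7deg z=14.0', 'n3960 c=(566.0,322.0) r42.4 z=14.0')
dock ('n8168 c=(405.3,336.4) L126.0 W80.0 longdir=76.1deg z=11.1', 'n8168 c=(405.5,336.6) r72.7 z=11.1')
pos [0.5499 0.2983 0.2271] yaw 8.3 tilt [-0.0028 -0.0012] w 0.0602 t 25.9
shift [ 19.9  19.9 167.1]
turn wz -0.0 shift after turn [ 19.9  20.  167.1]
```

View pics/w12.png

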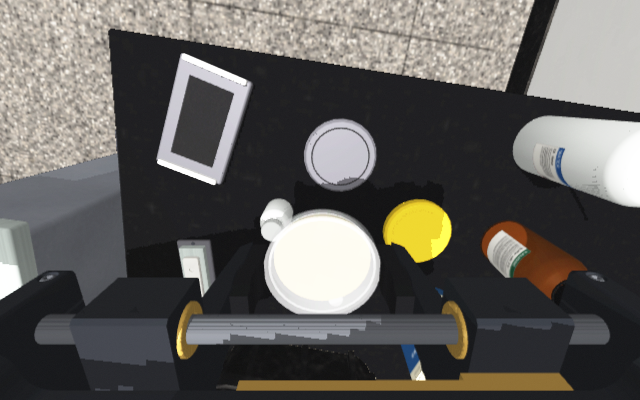

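The stage is at (340,155), the bottle at (277,218), the yellow look-alike at (417,230) and the dock at (205,120). The dish is level in the grip. Now lower it.

```bash
python3 -m jog '[[[0,0,0,10,10,0,57],[0,0,0,11,10,5,57],[0,0,0,0,0,30,57],[0,0,0,0,0,40,57],[0,0,0,0,0,40,57],[0,0,0,0,0,30,57],[0,0,0,0,0,15,57],[0,0,0,0,0,0,57],[0,0,0,0,0,0,57]]]'
python3 - <<'E'
from h import *
plan(.5662,.322,.034,8.3)
E
```

```text
time_s: 26.85
eef_pos: [0.5685, 0.3227, 0.07]
ee_rot: [0.654, 0.756, 0.001, 0.0]
ft_force: [0.4, -0.1, -0.2]
width: 0.0598
gripper_force: 15.0
pos [0.5685 0.3227 0.07  ] yaw 8.3 tilt [0.0015 0.0005] w 0.0598 t 26.9
shift [-0.3 -2.4 36. ]
turn wz -0.001 shift after turn [-0.3 -2.4 36. ]
```

```bash
python3 -m jog '[[[0,0,0,-0.3,-2.4,15,57],[0,0,0,0,0,12,57],[0,0,0,0,0,6,57],[0,0,0,0,0,2,57],[0,0,0,0,0,0,57]]]'
python3 - <<'E'
from h import *
plan(.5662,.322,.033,8.3)
E
```

```text
time_s: 27.35
eef_pos: [0.5653, 0.3222, 0.0333]
ee_rot: [0.654, 0.756, -0.0, -0.0]
ft_force: [-0.6, -0.0, 0.5]
width: 0.0603
gripper_force: 15.0
pos [0.5653 0.3222 0.0333] yaw 8.3 tilt [-0.0005 -0.0002] w 0.0603 t 27.4
shift [-0.3  0.9  0.3]
turn wz -0.0 shift after turn [-0.3  0.9  0.3]
```

```bash
python3 -m jog '[[[0,0,0,0,0.5,0,57],[0,0,0,0,0,0.8,57],[0,0,0,0,0,0,57]]]'
python3 -m jog '[[[0,0,0,0,0,0.8,57],[0,0,0,0,0,0,57]]]'
```

```text
time_s: 27.65
eef_pos: [0.5662, 0.3224, 0.0329]
ee_rot: [0.654, 0.756, 0.0, 0.0]
ft_force: [-0.1, -0.4, -1.3]
width: 0.0601
gripper_force: 15.0
time_s: 27.85
eef_pos: [0.5662, 0.3224, 0.0328]
ee_rot: [0.654, 0.756, 0.0, 0.0]
ft_force: [-2.2, -1.1, 6.0]
width: 0.0601
gripper_force: 15.0
```

```bash
python3 -m jog '[[[0,0,0,0,0,-0.7,57],[0,0,0,0,0,0,62],[0,0,0,0,0,0,68],[0,0,0,0,0,0,76],[0,0,0,0,0,-10,80],[0,0,0,0,0,-40,84],[0,0,0,0,0,-50,86],[0,0,0,0,0,-50,86],[0,0,0,0,0,-50,86],[0,0,0,0,0,0,86]]]' 15
python3 - <<'E'
from h import *
W=grab("wrist","w13")[2]
P=band(W,(.566,.322),.06,.024,.04); print(rect(P),circ(P))
P=band(W,(.566,.322),.06,.008,.018); print(circ(P))
P=band(W,(.498,.235),.03,.03,.08); print("bottle",len(P)>5 and circ(P))
plan(.4608,-.3658,.23,-9.3)
E
```

```text
time_s: 28.85
eef_pos: [0.57, 0.3239, 0.2433]
ee_rot: [0.654, 0.756, 0.007, 0.004]
ft_force: [1.1, 0.1, 1.5]
width: 0.0862
gripper_force: 0.0
n2013 c=(565.1,322.5) L60.4 W60.0 longdir=99.1deg z=28.5 n2013 c=(565.5,322.4) r30.6 z=28.5
n1521 c=(566.6,322.1) r42.7 z=13.5
bottle n762 c=(502.5,241.0) r17.3 z=49.7
pos [0.5684 0.3232 0.239 ] yaw 8.3 tilt [0.0097 0.0034] w 0.0857 t 28.9
shift [-666.3 -205.9    5.6]
turn wz 0.307 shift after turn [-697.4    5.1    5.6]
```

The dish is centred to within 1 mm. Now the carrier.

```bash
python3 -m jog '[[[0,0,0,-20,-30,0,86],[0,0,0,-30,-38,0,86],[0,0,0,-35,-35,0,86],[0,0,0,-40,-30,0,86],[0,0,0,-40,-30,0,86],[0,0,0,-43,-25,0,86],[0,0,0,-46,-15,0,86],[0,0,0,-50,0,0,86],[0,0,0,-50,0,0,86],[0,0,0,-50,0,0,86]]]' >/dev/null
python3 -m jog '[[[0,0,0,-50,0,0,86],[0,0,0,-50,0,0,86],[0,0,0,-50,0,0,86],[0,0,0,-50,0,0,86],[0,0,0,-40,0,0,86],[0,0,0,-20,0,0,86],[0,0,0.15,0,0,0,86],[0,0,0.15,0,0,0,86],[0,0,0.007,0,0,0,86],[0,0,0,0,0,0,86]]]'
python3 - <<'E'
from h import *
W=grab("wrist","w14")[2]
P=band(W,(.461,-.3658),.075,.004,.03); print(rect(P))
plan(.461,-.3658,.05,-9.3)
E
```

```text
time_s: 30.9
eef_pos: [0.4603, -0.3635, 0.2317]
ee_rot: [0.761, 0.649, -0.0, -0.001]
ft_force: [0.3, 0.5, -0.5]
width: 0.0862
gripper_force: 0.0
n4045 c=(460.7,-365.6) L95.9 W64.0 longdir=80.9deg z=10.7
pos [ 0.4604 -0.3636  0.232 ] yaw -9.1 tilt [-0.0008  0.0009] w 0.0858 t 30.9
shift [ -2.2   1.1 182. ]
turn wz 0.004 shift after turn [ -2.2   1.1 182. ]
```

```bash
python3 -m jog '[[[0,0,0,-2,1,20,86],[0,0,0,0,0,40,86],[0,0,0,0,0,40,86],[0,0,0,0,0,40,86],[0,0,0,0,0,30,86],[0,0,0,0,0,8,86],[0,0,0,0,0,0,86]]]'
python3 - <<'E'
from h import *
plan(.4608,-.3657,.0175,-9.2)
E
```

```text
time_s: 31.65
eef_pos: [0.4608, -0.3653, 0.0536]
ee_rot: [0.762, 0.648, 0.0, -0.001]
ft_force: [-0.2, 1.1, 0.0]
width: 0.0862
gripper_force: 0.0
pos [ 0.4608 -0.3653  0.0536] yaw -9.2 tilt [-0.0018  0.0021] w 0.0862 t 31.6
shift [-0.4  0.1 36.1]
turn wz -0.0 shift after turn [-0.4  0.1 36.1]
```

```bash
python3 -m jog '[[[0,0,0,0,0,15,86],[0,0,0,0,0,12,86],[0,0,0,0,0,6,86],[0,0,0,0,0,2,86],[0,0,0,0,0,0,86]]]'
python3 - <<'E'
from h import *
plan(.4608,-.3657,.017,-9.2)
E
```

```text
time_s: 32.15
eef_pos: [0.4613, -0.3661, 0.0195]
ee_rot: [0.762, 0.647, 0.0, -0.0]
ft_force: [-0.3, 0.2, 0.4]
width: 0.0863
gripper_force: 0.0
pos [ 0.4613 -0.3661  0.0195] yaw -9.3 tilt [-0.0002  0.0002] w 0.0863 t 32.1
shift [ 0.3 -0.6  2.5]
turn wz -0.002 shift after turn [ 0.3 -0.6  2.5]
```

```bash
python3 -m jog '[[[0,0,0,0,0,1.8,82],[0,0,0,0,0,0,76],[0,0,0,0,0,0,70],[0,0,0,0,0,0,65],[0,0,0,0,0,0,60],[0,0,0,0,0,0,60],[0,0,0,0,0,0,60]]]' 40
python3 -m jog '[[[0,0,0,0,0,-3,60],[0,0,0,0,0,-10,60],[0,0,0,0,0,-30,60],[0,0,0,0,0,-50,60],[0,0,0,0,0,-50,60],[0,0,0,0,0,-40,60],[0,0,0,0,0,-5,60],[0,0,0,0,0,0,60]]]' 40
python3 - <<'E'
from h import *
W=grab("wrist","w15")[2]; st=ctrl.state()
M=R.from_quat(st["ee_rot"]).as_matrix(); Q=(W.reshape(-1,3)-st["eef_pos"])@M
Q=Q[np.isfinite(Q).all(1)&(abs(Q[:,1])<.028)&(abs(Q[:,2]-.006)<.03)&(abs(Q[:,0])<.07)]
print(len(Q),np.percentile(Q,[1,10,50,90,99],axis=0).round(4))
plan(.4054,.3365,.24,-13.9)
E
```

```text
time_s: 32.85
eef_pos: [0.4615, -0.3663, 0.0181]
ee_rot: [0.762, 0.647, -0.0, 0.0]
ft_force: [0.1, 0.0, 1.7]
width: 0.0636
gripper_force: 40.0
time_s: 33.65
eef_pos: [0.4618, -0.3667, 0.2077]
ee_rot: [0.762, 0.647, -0.0, 0.002]
ft_force: [0.3, -0.0, -2.5]
width: 0.0635
gripper_force: 40.0
15026 [[-0.0294 -0.0275  0.0039]
 [-0.0203 -0.0224  0.0045]
 [ 0.0149  0.      0.0053]
 [ 0.0435  0.0224  0.0061]
 [ 0.0476  0.0274  0.0125]]
pos [ 0.461  -0.3658  0.2055] yaw -9.3 tilt [-0.0004  0.0004] w 0.0633 t 33.7
shift [ 684.  -168.4  -34.3]
turn wz 0.08 shift after turn [ 668.3 -222.7  -34.3]
```

View pics/w15.png

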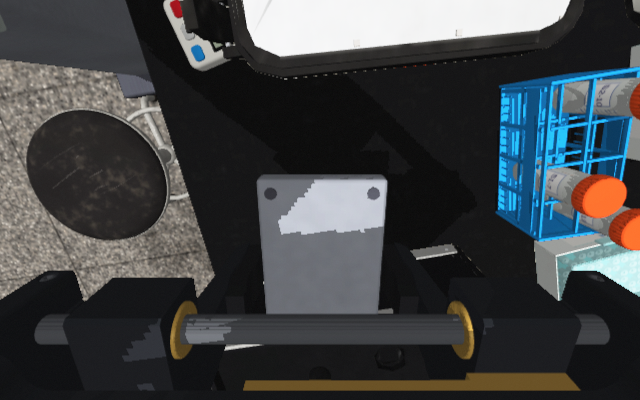

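The carrier is held square and level at (322,245).

```bash
python3 -m jog '[[[0,0,0.08,0,0,-10,60],[0,0,0,25,-8,-15,60],[0,0,0,40,-13,0,60],[0,0,0,47,-16,0,60],[0,0,0,47,-16,0,60],[0,0,0,47,-16,0,60],[0,0,0,47,-16,0,60],[0,0,0,47,-16,0,60],[0,0,0,47,-16,0,60],[0,0,0,47,-16,0,60]]]' 40 >/dev/null
python3 -m jog '[[[0,0,0,47,-16,0,60],[0,0,0,47,-16,0,60],[0,0,0,47,-16,0,60],[0,0,0,47,-16,0,60],[0,0,0,40,-12,0,60],[0,0,0,25,-8,0,60],[0,0,0,0,0,0,60],[0,0,0,0,0,0,60]]]' 40
python3 - <<'E'
from h import *
W=grab("wrist","w16")[2]
Q=band(W,(.4054,.3365),.09,.005,.03); print("dock",rect(Q))
plan(.4054,.3365,.06,-13.9)
E
```

```text
time_s: 35.5
eef_pos: [0.4046, 0.3135, 0.2284]
ee_rot: [0.787, 0.617, -0.002, -0.0]
ft_force: [-0.3, -0.3, -1.1]
width: 0.0635
gripper_force: 40.0
dock n5275 c=(409.2,355.2) L86.8 W80.1 longdir=76.1deg z=11.0
pos [0.4051 0.313  0.2288] yaw -13.9 tilt [-0.0035 -0.0021] w 0.0633 t 35.5
shift [ 23.4  -4.8 168.8]
turn wz 0.0 shift after turn [ 23.4  -4.8 168.8]
```

```bash
python3 -m jog '[[[0,0,0,12,-2,0,60],[0,0,0,11,-3,10,60],[0,0,0,0,0,35,60],[0,0,0,0,0,40,60],[0,0,0,0,0,40,60],[0,0,0,0,0,30,60],[0,0,0,0,0,8,60],[0,0,0,0,0,0,60],[0,0,0,0,0,0,60]]]' 40
python3 - <<'E'
from h import *
plan(.405,.3363,.033,-13.9)
E
```

```text
time_s: 36.45
eef_pos: [0.4078, 0.3381, 0.0691]
ee_rot: [0.787, 0.616, 0.001, 0.0]
ft_force: [0.6, 0.1, -1.0]
width: 0.0637
gripper_force: 40.0
pos [0.4078 0.3381 0.0691] yaw -13.9 tilt [0.0019 0.001 ] w 0.0637 t 36.5
shift [-2.5 -2.4 36.1]
turn wz -0.0 shift after turn [-2.5 -2.4 36.1]
```

```bash
python3 -m jog '[[[0,0,0,-2.4,-2.4,0,60],[0,0,0,0,0,15,60],[0,0,0,0,0,12,60],[0,0,0,0,0,6,60],[0,0,0,0,0,2,60],[0,0,0,0,0,0,60],[0,0,0,0,0,0,60]]]' 40
python3 - <<'E'
from h import *
plan(.405,.3363,.030,-13.9)
E
```

```text
time_s: 37.15
eef_pos: [0.4041, 0.3359, 0.0333]
ee_rot: [0.787, 0.616, 0.0, 0.0]
ft_force: [0.5, -0.2, -2.1]
width: 0.0634
gripper_force: 40.0
pos [0.4041 0.3359 0.0333] yaw -13.9 tilt [0.0006 0.0003] w 0.0634 t 37.1
shift [0.6 0.8 3.3]
turn wz 0.0 shift after turn [0.6 0.8 3.3]
```

```bash
python3 -m jog '[[[0,0,0,0.5,0.7,1.5,60],[0,0,0,0,0,0.8,60],[0,0,0,0,0,0,60]]]'
python3 -m jog '[[[0,0,0,0,0,0.8,60],[0,0,0,0,0,0,60]]]'
python3 -m jog '[[[0,0,0,0,0,0.8,60],[0,0,0,0,0,0,60]]]'
```

```text
time_s: 37.45
eef_pos: [0.4047, 0.3361, 0.0306]
ee_rot: [0.787, 0.616, 0.0, -0.0]
ft_force: [0.2, 0.3, -2.5]
width: 0.0634
gripper_force: 40.0
time_s: 37.65
eef_pos: [0.4047, 0.3361, 0.03]
ee_rot: [0.787, 0.616, 0.0, 0.0]
ft_force: [-0.5, 0.0, 1.6]
width: 0.0632
gripper_force: 40.0
time_s: 37.85
eef_pos: [0.4047, 0.3362, 0.03]
ee_rot: [0.787, 0.616, -0.0, 0.0]
ft_force: [-4.0, -3.3, 10.4]
width: 0.0633
gripper_force: 40.0
```

```bash
python3 -m jog '[[[0,0,0,0,0,-0.8,60],[0,0,0,0,0,0,66],[0,0,0,0,0,0,72],[0,0,0,0,0,0,80],[0,0,0,0,0,-10,84],[0,0,0,0,0,-40,84],[0,0,0,0,0,-50,84],[0,0,0,0,0,-50,84],[0,0,0,0,0,-50,84],[0,0,0,0,0,0,84]]]' 40
python3 - <<'E'
from h import *
r,d,W=grab("wrist","w17")
P=band(W,(.405,.336),.065,.0198,.04); print("carrier",rect(P))
P=band(W,(.405,.336),.09,.005,.0192); print("dock",rect(P))
for n,c,rr,lo in(("dish",(.566,.322),.05,.024),("cass",(.401,.131),.06,.0185),("vial",(.587,.15),.02,.04),("bottle",(.5,.237),.03,.03),("cup",(.368,.003),.03,.02)):
    P=band(W,c,rr,lo,.09); print(n,len(P)>9 and (rect(P),circ(P)))
grab("side","side_end")
E
```

```text
time_s: 38.85
eef_pos: [0.4084, 0.3382, 0.2387]
ee_rot: [0.787, 0.617, 0.007, 0.001]
ft_force: [0.5, 0.2, 0.2]
width: 0.0841
gripper_force: 0.0
carrier n4131 c=(403.9,336.9) L95.4 W63.9 longdir=76.2deg z=22.7
dock n2319 c=(404.8,337.0) L125.3 W80.3 longdir=76.1deg z=11.0
dish ('n2215 c=(565.1,322.7) L61.1 W60.7 longdir=103.3deg z=28.4', 'n2215 c=(565.3,322.4) r31.2 z=28.4')
cass ('n254 c=(398.5,147.4) L37.7 W19.8 longdir=98.9deg z=19.5', 'n254 c=(399.2,147.0) r20.3 z=19.5')
vial False
bottle ('n636 c=(501.9,246.0) L34.3 W23.9 longdir=176.2deg z=47.2', 'n636 c=(501.6,241.0) r17.2 z=47.2')
cup ('n93 c=(373.2,20.3) L27.8 W11.4 longdir=171.3deg z=24.7', 'n93 c=(372.4,14.7) r13.9 z=24.7')
```

View pics/w17.png

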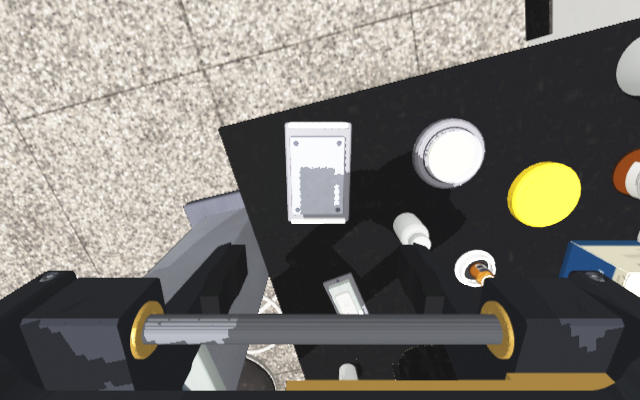

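View pics/side_end.png

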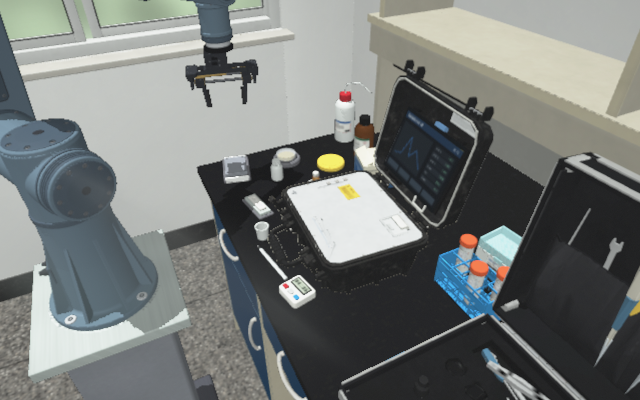

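The close view shows the carrier flat between the dock's stops (318,175), the dish on its stage (450,155) and the vial upright in its ring (478,270). The cassette is on its stage (345,295) and the bottle stands at (410,230). The side view shows the cup still at (261,231) and nothing left at the pile.

```bash
python3 -c "
from plant import ctrl
print(ctrl.hand_in())"
```

```text
the job is handed in; nothing more can be done
None
```

The job is handed in at about 39 s of the allowed 115 s: vial, cassette, dish and carrier were each set on their own station in that order, all measured within about 1 mm of centre, and the bottle and cup are still standing where they were.

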